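# Roll a glass vial home along a sample loading rail with a paddle

### The job

Take the white paddle from its rest and with it gently roll the large amber vial along the loading rail, over the low lip, until it lies fully home in the cradle at the far end; then stand the paddle back in its rest. How far along the rail the cradle is clamped is not measured, so feel for it, and never push hard on the glass, ram the rail, let the vial shoot off, touch the vial with the gripper, or disturb the other things.

Things in the scene. Friction and masses are not known exactly. Their poses are not given: they have to be found in the camera images.
- track: fixed aluminium loading rail: a level straight rubber-lined channel 360 mm long, open at both ends. Origin: centre of its underside; x runs along it towards the cradle, y across, z up. Channel floor 30 mm above the origin; channel 92 mm wide between side walls 8 mm thick, tops 42 mm above the origin. Fixed grey clamp cheeks (to y = 66 mm, knob to 78 mm, up to z = 30 mm) stand outside it at the far end.
- stop_unit: clamp and steel cradle at the rail's far end. Origin 130 mm along the rail's x, 6 mm above its origin, same axes. Cradle along x: a ramp from 22.5 mm before the home axis rises in 12.5 mm to a lip 3.5 mm high that ends 8.5 mm before it; a seat 1.5 mm above the channel floor; a rigid upright wall, face 16 mm past the home axis, 12 mm thick, 34 mm high. No push allowed here moves it.
- cradle_range (a point): fixed point on the middle of the channel floor, 100 mm along the rail's x from its origin, same axes. A vial home in the cradle has its axis somewhere within 40 mm either way of this point along x: set differently each time and NOT measured by any entry, so it must be felt or seen. Home, the axis is 17.5 mm above the floor, with under 2 mm of play between lip and wall.
- vial: large amber glass vial, metal cap band, a plain cylinder 32 mm in diameter, 84 mm long, 0.12 to 0.2 kg, lying across the channel near its near end. Origin: its centre; y is its long axis; x and z turn as it rolls. Rolling takes about 0.3 N, the ramp 1 to 2 N; it soon stops when not pushed. The glass must never be pushed with more than 10 N nor go faster than 0.25 m/s.
- paddle_grip (a point): grip point of the white plastic paddle (0.08 kg), mid-handle. Axes: x is the blade's normal (both faces alike), y across the blade, z up. The handle is 16 mm (x) by 26 mm (y), from 50 mm below to 25 mm above this point. The flat blade, 8 mm (x) by 46 mm (y), reaches from 100 mm (lower edge) to 45 mm below this point.
- rest: fixed grey block 60 x 85 x 30 mm in whose slot the paddle stands. Origin: centre of its underside; slot in the middle of the top, 13 mm (x) by 51 mm (y), 3 mm chamfer, 22 mm deep (slot floor 8 mm above the origin). The paddle's x lies along the block's x, its grip point 108 mm above the block's origin.
- rack: fixed grey rack 70 x 110 x 35 mm holding two small vials. Origin: centre of its underside. Not part of the job. The rack and the rest may stand on either side of the rail.
- rack_vial_a: small white-capped amber vial, 23 mm across and 68 mm tall, standing in the rack. Origin: centre of its foot. Bystander, leave alone.
- rack_vial_b: the other small vial in the rack, same as rack_vial_a. Bystander.
- bottle: capped amber glass bottle, 72 mm across, 130 mm tall, standing. Origin: centre of its foot. Bystander.
- beaker: open glass beaker, 70 mm across, 85 mm tall. Origin: centre of its foot. Bystander.
- wrench: steel wrench lying flat. Origin at its underside. Bystander.
- pen: white marker pen, 120 mm long, 14 mm thick, lying near the robot. Origin: underside of its middle. Bystander.
- column: steel column cartridge, 24 mm thick, 120 mm long with its tip, lying flat. Origin: underside of its middle. Bystander.
- cap_box: open yellow plastic box, 100 x 130 x 45 mm. Origin: centre of its underside. Bystander.
Not all that is in view belongs to the job. Of the things that look like the part that bears paddle_grip, the largest one is meant. Leave any green look-alike of the rest alone.

How it is judged:
On the way, in this order (a step that is already met when the one before it is completed fails the run):
1. the vial has been moved 40 mm along the rail with the paddle behind it (distance of vial from where it was at the start of the episode above 0.04 m and horizontal distance between paddle_grip and vial below 0.04 m), for 0.1 s.
2. the vial lies in the cradle with the paddle drawn away from it (contact force between vial and stop_unit above 0.6 N and linear speed of vial below 0.02 m/s and angle between the y axis of vial and the y axis of track, either way round below 0.12 rad and distance between paddle_grip and vial above 0.13 m), for 0.2 s.
At the end, for the whole second after the job is handed in: The vial rests still in the cradle (the cradle carries its weight, over 0.6 N), its axis within 0.12 rad of square to the rail; the paddle stands upright (within 0.15 rad) in the rest's slot, its grip point within 6 mm of the slot's centre in x and y and no more than 113 mm above the rest's origin (contact force between vial and stop_unit above 0.6 N and linear speed of vial below 0.02 m/s and angle between the y axis of vial and the y axis of track, either way round below 0.12 rad and x of vial in the frame of stop_unit below 0.014 m and angular speed of vial below 0.3 rad/s and x of paddle_grip in the frame of rest between -0.006 and 0.006 m and y of paddle_grip in the frame of rest between -0.006 and 0.006 m and z of paddle_grip in the frame of rest below 0.113 m and angle between paddle_grip's own z axis and vertical below 0.15 rad); the robot touches nothing.
It fails at once if the paddle pushes on the glass vial with more than 10 N (contact force between paddle and vial above 10 N).
It fails at once if the paddle, fingers or arm press on the rail or cradle with more than 15 N (contact force between any of paddle, the fingers, the arm and track above 15 N).
It fails at once if the fingers or arm touch the vial (contact force between any of the fingers, the arm and vial above 0.3 N).
It fails at once if the vial moves faster than 0.25 m/s (linear speed of vial above 0.25 m/s).
It fails at once if a bystander is moved by more than 25 mm (distance of any of rack_vial_a, rack_vial_b, bottle, beaker, wrench, pen, column, cap_box from where it was at the start of the episode above 0.025 m).
It also fails if it takes over 70 s, if anything falls off the work surface, if the arm or the gripper's body presses on something with over 40 N, if the wrist force passes 120 N, or if a joint passes its speed limit or range.

### The arm

A 6-joint arm with a two-finger parallel gripper is mounted at the origin on the work surface. World frame = base frame: x ahead of the robot, y to its left, z up, the work surface at z = 0. Lengths are in m, angles in rad, forces in N, time in s.
With the tool pointing down it reaches from about 0.35 to 0.85 m from the base axis. Payload 8.1 kg.
Tool frame: the origin (TCP) lies between the finger pads; the fingertips stand tips_ahead ahead of it and the grasp point (between the pads) lies 8 mm behind it (tips_ahead is the distance from the TCP to the fingertips, in m); z points along the fingers, x is the direction in which the jaws open and shut, and the axes are right-handed (so a half turn about z gives the same grasp; the last joint's range is limited). The gripper opens to 93 mm and grips with 3 to 60 N. Pads are 15 mm wide; open, the fingers measure 128 mm over their backs; the gripper's body (75 mm by 188 mm) begins 65 mm behind the grasp point.
Start: joints at [-0.085, 0.13, 1.488, -0, 1.523, -0.085], TCP at [0.6, 0, 0.209] pointing down, gripper open.
Joint ranges: [-2.96, 2.96], [-0.89, 2.26], [0.02, 2.5], [-1.34, 4.48], [0, 2.73], [-2.66, 2.66]. Speed limits (rad/s): [2.39, 2.39, 2.79, 3.14, 3.14, 3.14].

### API

Orientations are given as a rotation vector (axis times angle).
In Python, from plant import * gives the robot as it stands.
- The arm moves only by the tool play_rows, never from a script. Its argument "increments" is a list that holds one entry, the list of rows, each a list of 4 numbers: the shift along the tool's x, y, z in cm, then the turn about the tool's z in rad. A call has 1 to 5 rows; each row is the pose to reach, as a shift and turn from the pose measured when the call began, along the tool's axes at that moment; what a row does not reach only later rows make up. A row lasts 1/10 s, in which the tool goes at most 50 mm and 8.59 degrees, less where a joint would pass 70% of its speed; a pose out of reach is approached as far as the arm can. A call with a gripper value outside its range is refused whole. "jaw" is the finger opening in cm, from 0 to 9.3, set as the call begins (left out, the last holds). The fingers move at their own pace and stop on an object; "squeeze" is the grip in N (left out, the last holds). Time passes only in rows, so rows that repeat a pose let the fingers close. It gives the time, the measured TCP pose, the force and the opening at its end, in the units of the state.
- read_state(): the state, without advancing time (a new reading comes with each control period).
- read_camera(name): name is "scene" or "side" or "wrist"; returns (picture, depth): 480x640x3 uint8, blue, green, red; 480x640 float32, m along the optical axis (not along the pixel's ray), 0 where there is no reading.
- camera_params(name): a dict with "K" (3x3 intrinsics, pixels), "eye" and "orientation" of the camera in the world. Camera axes: x right, y up, looking along -z (the intrinsics and any distortion apply to the point x, -y, -z); pixel columns grow to the right and rows downward; lengths in m; the calibration is good to about 2 mm. A picture is of the moment at which its call begins: read the wrist's pose just before it. camera_params takes no time and is no camera call; for the wrist camera it gives the pose at the moment of the call.
- close_job(): hands the job in, once; it reports no verdict.
The state is a dict: "t": time; "q": joint angles; "dq": joint speeds; "joint_torque": joint torques, N m; "tool_pos": TCP position; "orientation": TCP orientation; "force": force on the tool from outside, world axes, zero at the start; "wrist_torque": the same for the moment, N m; "opening": finger opening in m.
Only numpy, scipy, OpenCV 4.12 (cv2) and the standard library are available. Lean on these libraries where they do the work, as an engineer would, in place of code of your own. Each camera call takes 0.05 s, during which the arm holds its last target.

## Working session

There is one attempt and no reset: what is moved stays moved. The work goes in short steps, Python scripts to look and compute and a tool call to move; the robot and the scene stay as the last step left them, time stands still between calls to the robot, and variables do not carry over. Pictures are saved under pics/ and viewed, and the job is handed in when it is done.

Besides the shell and the picture viewer there is one more tool, called by a JSON object that holds its "method" and its "body", one argument or row to a line. play_rows: Moves the arm, as the interface text tells. Its arguments: {"type":"object","properties":{"increments":{"type":"array"},"jaw":{"type":"number"},"squeeze":{"type":"number"}},"required":["increments"]}

```bash
ls; mkdir -p pics; cat > h.py <<'E'
from plant import *
import numpy as np, cv2
from scipy.spatial.transform import Rotation as R
def snap(name,fn):
    p=camera_params(name); im,d=read_camera(name); cv2.imwrite('pics/'+fn+'.png',im); np.savez('pics/'+fn+'.npz',im=im,d=d,K=p['K'],eye=p['eye'],o=np.array(p['orientation'])); return im,d,p
def load(fn):
    z=np.load('pics/'+fn+'.npz'); return z['im'],z['d'],dict(K=z['K'],eye=z['eye'],orientation=z['o'])
def rot(p):
    o=np.array(p['orientation']); return o if o.shape==(3,3) else (R.from_rotvec(o).as_matrix() if o.size==3 else R.from_quat(o).as_matrix())
def ray(p,u,v):
    K=np.array(p['K']); d=np.array([(u-K[0,2])/K[0,0],-(v-K[1,2])/K[1,1],-1.]); return np.array(p['eye']),rot(p)@d
def plane(p,u,v,z):
    e,d=ray(p,u,v); return e+d*(z-e[2])/d[2]
def cloud(d,p):
    K=np.array(p['K']); v,u=np.mgrid[:480,:640]; c=np.stack([(u-K[0,2])/K[0,0]*d,-(v-K[1,2])/K[1,1]*d,-d],-1)
    w=c@rot(p).T+np.array(p['eye']); w[d==0]=np.nan; return w
def proj(p,X):
    c=rot(p).T@(np.array(X)-np.array(p['eye'])); K=np.array(p['K']); return K[0,0]*c[0]/-c[2]+K[0,2],K[1,1]*-c[1]/-c[2]+K[1,2]
def tri(p1,a,p2,b):
    e1,d1=ray(p1,*a); e2,d2=ray(p2,*b); d1/=np.linalg.norm(d1); d2/=np.linalg.norm(d2)
    s=np.linalg.lstsq(np.stack([d1,-d2],1),e2-e1,rcond=None)[0]; A=e1+s[0]*d1;B=e2+s[1]*d2; return (A+B)/2,np.linalg.norm(A-B)
E
python3 - <<'E'
from h import *
print(read_state())
for n in ['scene','side','wrist']:
    im,d,p=snap(n,n+'0'); print(n,p,(d>0).mean())
E
```

```text
pics
{'t': 0.0, 'q': array([-8.54134151e-02,  1.31172961e-01,  1.48926301e+00, -6.47153635e-06,
        1.52300280e+00, -8.54157315e-02]), 'dq': array([-0.00088496, -0.00149701, -0.0019234 , -0.00042137, -0.00085622,
       -0.00065697]), 'joint_torque': array([-1.61290725e-03, -5.59853125e+01, -4.91755986e+01,  7.67333270e-02,
        3.59135563e-02, -2.97389461e-04]), 'tool_pos': array([5.99413972e-01, 6.19555776e-05, 2.07489357e-01]), 'orientation': array([-3.14144027e+00, -4.13340570e-06,  2.89003200e-03]), 'force': array([0.10779996, 0.92896154, 1.04859192]), 'wrist_torque': array([-0.02886666, -0.00305555,  0.02853364]), 'opening': 0.09296473800845577}
scene {'K': array([[488.46094125,   0.        , 326.34054132],
       [  0.        , 488.46094125, 242.68005163],
       [  0.        ,   0.        ,   1.        ]]), 'eye': array([1.18992572, 0.51202093, 0.7403047 ]), 'orientation': array([0.48693295, 1.03077162, 2.09236429])} 0.9960774739583333
side {'K': array([[569.77276824,   0.        , 315.64080367],
       [  0.        , 569.77276824, 238.01365381],
       [  0.        ,   0.        ,   1.        ]]), 'eye': array([0.15103212, 0.80254313, 0.99648913]), 'orientation': array([ 0.23450666, -1.03723617, -2.49252764])} 0.9961002604166667
wrist {'K': array([[408.89640578,   0.        , 318.03157761],
       [  0.        , 408.89640578, 241.36808658],
       [  0.        ,   0.        ,   1.        ]]), 'eye': array([0.60011216, 0.07902603, 0.38310782]), 'orientation': array([-0.28451691,  0.00195433, -0.00044538])} 0.9962174479166667
```

View pics/scene0.png

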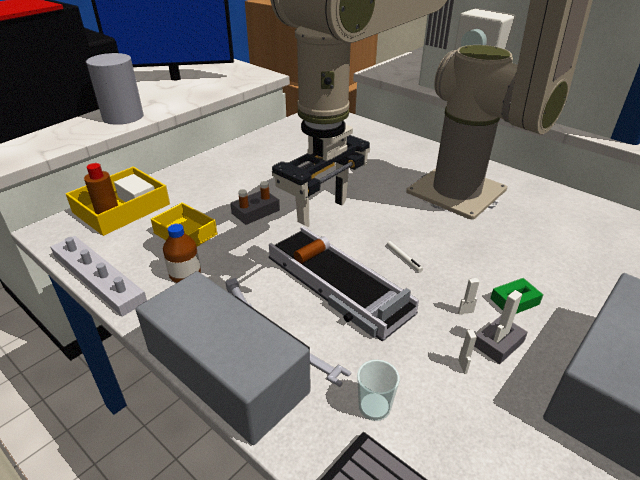

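View pics/side0.png

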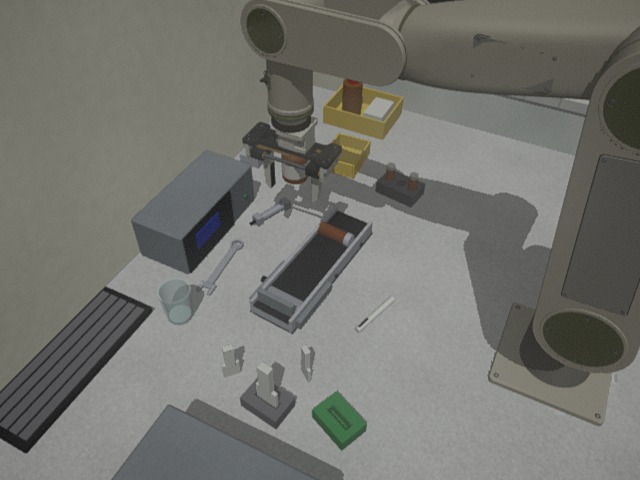

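View pics/wrist0.png

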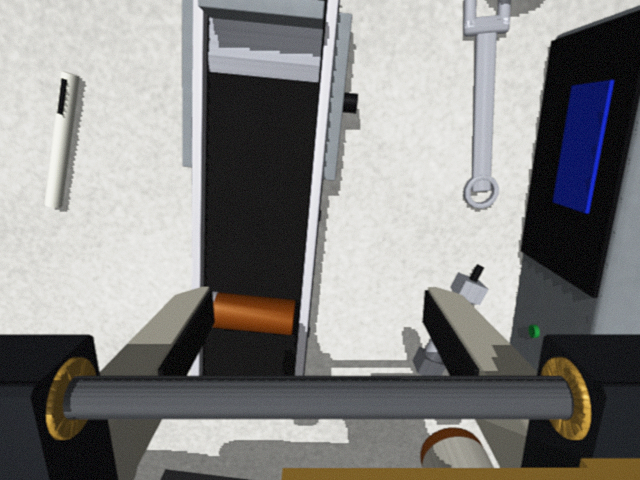

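The scene view shows the rail from (270,255) to (415,310), with the vial at (311,250). The grey rest is at (500,338), and there is a green look-alike at (517,296). There are three white paddle-like things: (470,296), (510,315) in the rest, and (467,350). I'll enlarge and measure them.

```bash
python3 - <<'E'
from h import *
im,d,p=load('scene0'); im2,d2,p2=load('side0')
a=cv2.resize(im[265:385,430:560],None,fx=4.6,fy=4.6,interpolation=cv2.INTER_CUBIC); b=cv2.resize(im2[330:450,200:380],None,fx=3.5,fy=3.5,interpolation=cv2.INTER_CUBIC)
cv2.imwrite('pics/c1.png',a); cv2.imwrite('pics/c2.png',b)
a=cv2.resize(im[215:340,255:425],None,fx=4.6,fy=4.6,interpolation=cv2.INTER_CUBIC);cv2.imwrite('pics/c3.png',a)
for n in ['scene0','side0','wrist0']:
    im,d,p=load(n); w=cloud(d,p); hsv=cv2.cvtColor(im,cv2.COLOR_BGR2HSV)
    for nm,m in [('white',(hsv[...,1]<60)&(w[...,2]>.04)&(w[...,2]<.2)&(im.min(-1)>90)&(w[...,0]>.2)&(w[...,0]<.8)&(w[...,1]>.2)&(w[...,1]<.65)),('amber',(hsv[...,0]<18)&(hsv[...,1]>150)&(w[...,2]>.03)&(w[...,2]<.1))]:
        nn,l,s,c=cv2.connectedComponentsWithStats(m.astype(np.uint8))
        for i in range(1,nn):
            if s[i,4]>40:
                q=w[l==i]; print(n,nm,s[i],np.nanmin(q,0).round(3),np.nanmax(q,0).round(3))
E
```

```text
scene0 white [ 567  273   73  139 5912] [0.263 0.481 0.123] [0.582 0.588 0.134]
scene0 white [466 278  14  24 202] [0.421 0.251 0.04 ] [0.448 0.272 0.095]
scene0 white [498 290  24  47 342] [0.449 0.343 0.04 ] [0.494 0.362 0.135]
scene0 white [465 329  12  32 180] [0.559 0.316 0.04 ] [0.581 0.339 0.095]
scene0 white [ 357  359   43   51 1455] [0.713 0.218 0.04 ] [0.784 0.287 0.089]
scene0 amber [248  34  49  25 438] [-0.529 -1.444  0.03 ] [-0.47  -1.134  0.1  ]
scene0 amber [350  35  27  27 288] [-0.912 -0.97   0.031] [-0.657 -0.922  0.1  ]
scene0 amber [ 87 183  30  29 566] [ 0.716 -0.647  0.03 ] [ 0.773 -0.602  0.1  ]
scene0 amber [261 187   9  13  90] [ 0.429 -0.354  0.033] [ 0.451 -0.334  0.07 ]
scene0 amber [239 196   9  12  93] [ 0.496 -0.365  0.033] [ 0.517 -0.344  0.07 ]
scene0 amber [163 236  34  27 566] [ 0.722 -0.306  0.062] [ 0.789 -0.246  0.1  ]
scene0 amber [294 239  31  25 429] [ 0.509 -0.123  0.03 ] [ 0.581 -0.068  0.066]
side0 white [157 278  35  38 923] [0.712 0.218 0.04 ] [0.783 0.29  0.09 ]
side0 white [222 345  16  23 219] [0.557 0.315 0.04 ] [0.579 0.341 0.095]
side0 white [301 345   9  26 185] [0.425 0.252 0.04 ] [0.445 0.273 0.095]
side0 white [256 362  22  40 564] [0.446 0.344 0.04 ] [0.493 0.363 0.137]
side0 white [ 112  405  203   75 7601] [0.305 0.482 0.124] [0.58  0.622 0.135]
wrist0 amber [ 213  292   83   43 2833] [ 0.507 -0.106  0.03 ] [ 0.579 -0.069  0.063]
```

View pics/c1.png

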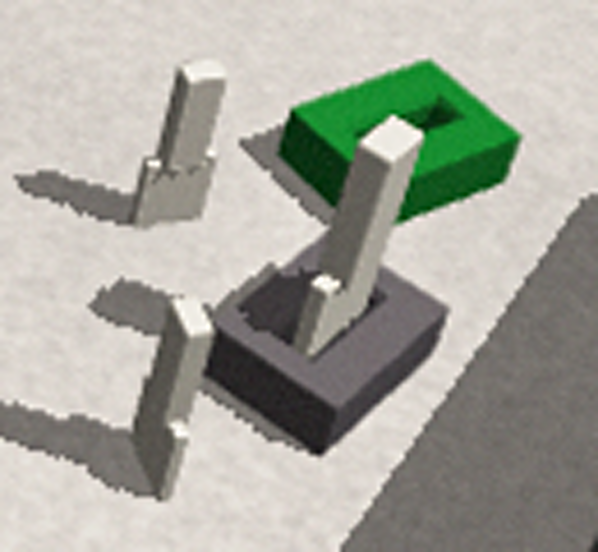

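View pics/c2.png

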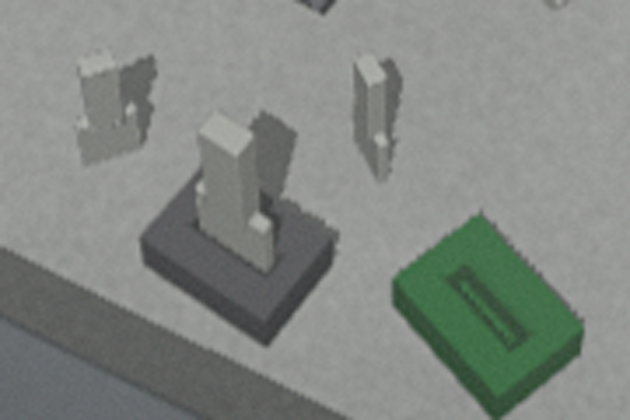

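View pics/c3.png

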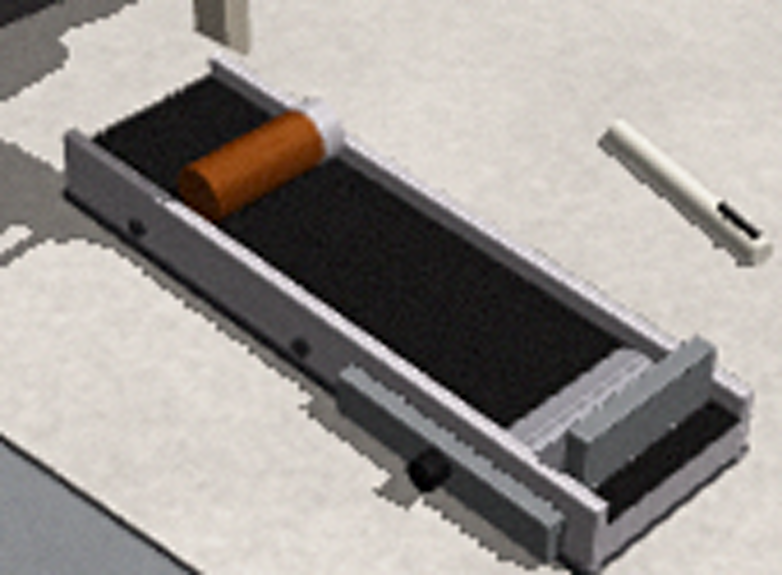

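The three candidates are (470,296), (467,350) and (510,315). The first two are about 95 mm tall. The one at (510,315) in the grey rest is the tallest (top at z ≈ 0.135), so it is the one meant. The green block at (517,296) is the look-alike and I'll leave it alone. Next I'll measure the poses.

```bash
python3 - <<'E'
import plant
print([ (n,getattr(plant,n)) for n in dir(plant) if not n.startswith('_')][:60])
from h import *
def rect(q):
    r=cv2.minAreaRect((q[:,:2]*1000).astype(np.float32)); return [np.round(x,1) for x in (r[0],r[1],r[2])]
for n in ['scene0','side0','wrist0']:
    im,d,p=load(n); w=cloud(d,p); hsv=cv2.cvtColor(im,cv2.COLOR_BGR2HSV)
    X,Y,Z=w[...,0],w[...,1],w[...,2]
    def rep(nm,m):
        nn,l,s,c=cv2.connectedComponentsWithStats(m.astype(np.uint8))
        i=1+np.argmax(s[1:,4]) if nn>1 else 0
        if i and s[i,4]>15: q=w[l==i]; print(n,nm,s[i],rect(q),'z',np.median(q[:,2]).round(4))
    rep('restop',(abs(Z-.03)<.003)&(X>.42)&(X<.54)&(Y>.29)&(Y<.42)&(im.max(-1)<110))
    rep('padtop',(abs(Z-.133)<.004)&(X>.42)&(X<.54)&(Y>.29)&(Y<.42))
    rep('handle',(Z>.07)&(Z<.137)&(X>.42)&(X<.54)&(Y>.29)&(Y<.42))
    rep('walltop+',(abs(Z-.042)<.003)&(X>.56)&(X<.7)&(Y>-.2)&(Y<.25))
    rep('walltop-',(abs(Z-.042)<.003)&(X>.42)&(X<.53)&(Y>-.2)&(Y<.25))
    rep('floor',(abs(Z-.03)<.003)&(X>.42)&(X<.7)&(Y>-.2)&(Y<.25)&(im.max(-1)<70))
    rep('cwall',(Z>.055)&(Z<.075)&(X>.42)&(X<.7)&(Y>.0)&(Y<.25))
    rep('vial',(Z>.03)&(Z<.075)&(X>.48)&(X<.6)&(Y>-.14)&(Y<-.04)&(hsv[...,1]>120)&(hsv[...,0]<20))
E
```

```text
[('IKError', <class 'plant.IKError'>), ('camera_params', <function make.<locals>.<lambda> at 0x7fb387f00680>), ('close_job', <function connect.<locals>.done at 0x7fb387e73740>), ('read_camera', <function make.<locals>.drawn_camera at 0x7fb387f000e0>), ('read_state', <function make.<locals>.<lambda> at 0x7fb387f005e0>), ('tips_ahead', 0.011)]
scene0 restop [481 323  18  18 167] [array([478.8, 330. ]), array([46.9, 29.5]), np.float64(21.1)] z 0.0303
scene0 padtop [508 290  14  11 101] [array([470.2, 352.8]), array([15.8, 29.1]), np.float64(81.7)] z 0.1332
scene0 handle [500 290  22  34 417] [array([470.6, 352.5]), array([16.6, 29.8]), np.float64(80.8)] z 0.1092
scene0 walltop+ [269 243 128  85 596] [array([575.4,  -1.7]), array([360.6,  55.5]), np.float64(85.6)] z 0.0421
scene0 walltop- [318 244  85  48 299] [array([512.5,  35.2]), array([214.8,  43.7]), np.float64(87.1)] z 0.0422
scene0 floor [ 302  249   91   59 2135] [array([541.9,  17.6]), array([197.7,  88.3]), np.float64(84.0)] z 0.0305
scene0 cwall [378 288  33  27 279] [array([561.1, 158.8]), array([13.3, 90.2]), np.float64(84.
[... 858 characters left out ...]
oat64(85.0)] z 0.062
side0 vial [320 223  21  13 104] [array([548.5, -86.4]), array([22.1, 54.5]), np.float64(85.7)] z 0.0591
wrist0 walltop+ [ 295    0   44  376 3573] [array([595.9,   5. ]), array([323.3,   8. ]), np.float64(84.7)] z 0.0412
wrist0 walltop- [ 192    0   13  290 2922] [array([499.9,  50. ]), array([232.9,   9. ]), np.float64(84.8)] z 0.0413
wrist0 floor [  202    15   118   361 27406] [array([543.8,  -6.9]), array([323.3,  91.7]), np.float64(84.8)] z 0.0293
wrist0 cwall [ 198    0  127   22 2000] [array([559.6, 154.6]), array([88.4, 12.6]), np.float64(0.1)] z 0.0633
wrist0 vial [ 213  292   83   43 2847] [array([541.5, -92.9]), array([43.3, 70.7]), np.float64(84.0)] z 0.0582
```

{"method": "play_rows", "body": {
  "increments": [
    [[-2.6,-7,0,-0.29],[-5.2,-14,0,-0.58],[-7.8,-21,0,-0.86],[-10.4,-28,0,-1.15],[-13,-35.3,0,-1.438]]
  ],
  "jaw": 9.3
}}

```text
t: 0.65
tool_pos: [0.5117, 0.2359, 0.2077]
orientation: [-2.919, -1.159, 0.002]
force: [0.1, 0.5, 0.7]
opening: 0.0931
```

```bash
cat > go.py <<'E'
from h import *
def need(tx,ty,tz,yawdeg):
    s=read_state(); M=R.from_rotvec(s['orientation']).as_matrix(); d=M.T@(np.array([tx,ty,tz])-s['tool_pos'])*100
    yaw=np.arctan2(M[1,0],M[0,0]); t=-(np.radians(yawdeg)-yaw); print('t',round(s['t'],2),'pos',s['tool_pos'].round(4),'yaw',np.degrees(yaw).round(2),'tilt',np.degrees(np.arccos(-M[2,2])).round(2),'F',s['force'].round(2),'T',s['wrist_torque'].round(2),'open',round(s['opening'],4)); print('shift cm',d.round(2),'turn',t.round(3))
E
python3 -c "
from go import *
need(.4698,.3532,.2,82.4)"
```

```text
t 0.65 pos [0.5117 0.2359 0.2077] yaw 43.31 tilt 0.08 F [0.12 0.5  0.71] T [-0.   -0.09 -0.04] open 0.0931
shift cm [  5.   -11.41   0.78] turn -0.682
```

{"method": "play_rows", "body": {
  "increments": [
    [[5,-11.4,0,-0.68],[5,-11.4,0,-0.68],[5,-11.4,0,-0.68],[5,-11.4,0,-0.68],[5,-11.4,0,-0.68]]
  ]
}}

```text
t: 1.15
tool_pos: [0.4689, 0.3543, 0.2072]
orientation: [-2.357, -2.076, 0.003]
force: [-0.2, -0.6, -0.7]
opening: 0.0926
```

```bash
python3 -c "
from go import *
need(.4698,.3532,.2,82.4)
snap('wrist','w1')
snap('scene','s1');snap('side','d1')
"
```

```text
t 1.15 pos [0.4689 0.3543 0.2072] yaw 82.74 tilt 0.13 F [-0.15 -0.61 -0.69] T [ 0.06 -0.08 -0.02] open 0.0926
shift cm [-0.09  0.1   0.72] turn 0.006
```

View pics/w1.png

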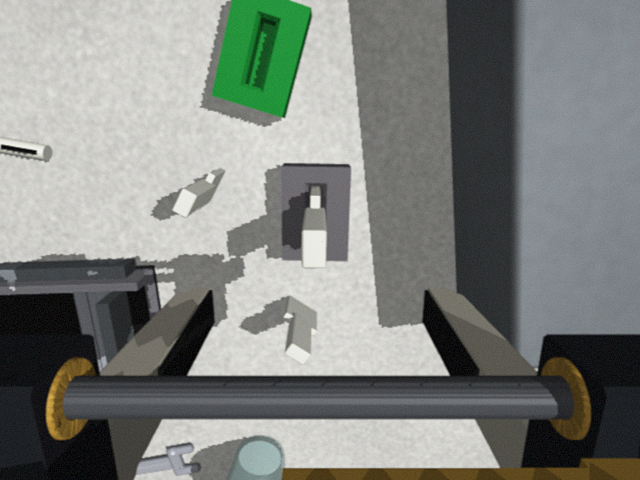

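View pics/s1.png

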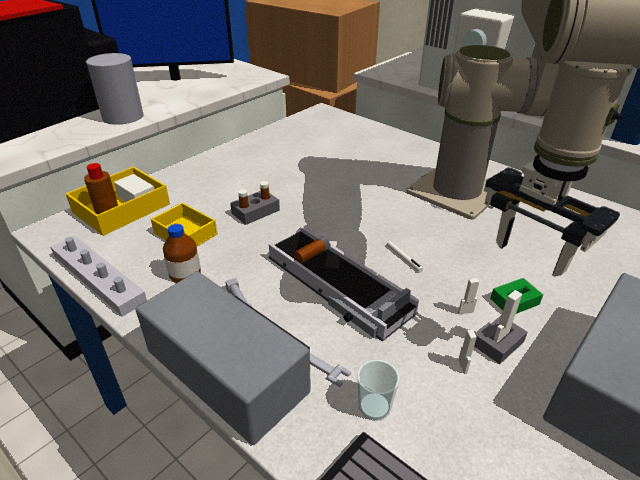

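```bash
python3 - <<'E'
from h import *
def rect(q):
    r=cv2.minAreaRect((q[:,:2]*1000).astype(np.float32)); return [np.round(x,1) for x in (r[0],r[1],r[2])]
print(proj(load('s1')[2],[.4689,.3543,.207]))
for n in ['w1','s1','d1']:
    im,d,p=load(n); w=cloud(d,p); X,Y,Z=w[...,0],w[...,1],w[...,2]
    print(n,p['eye'])
    def rep(nm,m):
        nn,l,s,c=cv2.connectedComponentsWithStats(m.astype(np.uint8))
        i=1+np.argmax(s[1:,4]) if nn>1 else 0
        if i and s[i,4]>15: q=w[l==i]; print(n,nm,s[i],rect(q),'z',np.median(q[:,2]).round(4))
    rep('restop',(abs(Z-.03)<.003)&(X>.42)&(X<.54)&(Y>.29)&(Y<.42)&(im.max(-1)<130))
    rep('padtop',(abs(Z-.133)<.003)&(X>.42)&(X<.54)&(Y>.29)&(Y<.42))
    rep('cw',(Z>.055)&(Z<.075)&(X>.42)&(X<.7)&(Y>.0)&(Y<.25))
    t=np.array([.0906,.9959]); m=(Z>.055)&(Z<.075)&(X>.52)&(X<.6)&(Y>.1)&(Y<.2)
    s=(w[m][:,:2]-[.5497,.0455])@t; 
    if len(s): print('cradle wall s',np.percentile(s,[2,10,50,90,98]).round(4))
# two-view check of paddle top corners centroid
def cen(n):
    im,d,p=load(n); w=cloud(d,p); m=(abs(w[...,2]-.133)<.003)&(abs(w[...,0]-.47)<.04)&(abs(w[...,1]-.353)<.04); v,u=np.nonzero(m); return p,(u.mean(),v.mean())
a,b,c=cen('w1'),cen('s1'),cen('d1'); print(tri(*a,*b),tri(*b,*c),tri(*a,*c))
E
```

```text
(np.float64(526.8208904322429), np.float64(263.22773698424))
w1 [0.39172279 0.36466411 0.38289437]
w1 restop [ 282  166   69   95 4599] [array([469.2, 352.3]), array([59.1, 84.5]), np.float64(81.7)] z 0.0293
w1 padtop [302 229  25  39 931] [array([468.9, 352.2]), array([15.7, 25.7]), np.float64(83.0)] z 0.1322
w1 cw [  96  300   27   64 1020] [array([543.9, 160.6]), array([13.2, 57.6]), np.float64(84.1)] z 0.0627
cradle wall s [0.1083 0.1097 0.1157 0.1198 0.1202]
s1 [1.18992572 0.51202093 0.7403047 ]
s1 restop [476 316  51  39 756] [array([471.7, 352.2]), array([61.6, 85.8]), np.float64(81.9)] z 0.0302
s1 padtop [507 290  15  12 101] [array([471.1, 352.5]), array([16.3, 27.7]), np.float64(80.3)] z 0.1331
s1 cw [378 288  33  27 283] [array([560.8, 158.9]), array([14. , 88.9]), np.float64(85.1)] z 0.0637
cradle wall s [0.1077 0.1095 0.1163 0.1198 0.1203]
d1 [0.15103212 0.80254313 0.99648913]
d1 restop [240 379  55  44 749] [array([469.9, 353.3]), array([61., 87.]), np.float64(81.4)] z 0.0292
d1 padtop [256 363  16  12 102] [array([469.2, 352.9]), array([16.7, 25.8]), np.float64(82.3)] z 0.1321
d1 cw [287 301   8  11  53] [array([524.5, 162.8]), array([13.6, 20.1]), np.float64(78.4)] z 0.0622
cradle wall s [0.1073 0.1093 0.116  0.1197 0.1205]
(array([0.46919354, 0.35203986, 0.13008358]), np.float64(0.000335708968616392)) (array([0.46966004, 0.35221953, 0.13032045]), np.float64(0.0005700053442422141)) (array([0.4695841 , 0.35221885, 0.12969543]), np.float64(0.0005783772023468714))
```

Both views agree: the paddle is at (0.4695, 0.3525), its top is about 0.130–0.133, and its yaw is about 82°. Descending to TCP z = 0.100.

{"method": "play_rows", "body": {
  "increments": [
    [[-0.18,0.05,4,0.012],[-0.18,0.05,8,0.012],[-0.18,0.05,10.7,0.012],[-0.18,0.05,10.7,0.012],[-0.18,0.05,10.7,0.012]]
  ]
}}

```text
t: 1.8
tool_pos: [0.4697, 0.3509, 0.1007]
orientation: [-2.382, -2.047, 0.004]
force: [0.4, 0.1, 1.1]
opening: 0.0927
```

```bash
python3 -c "
from go import *
need(.4695,.3525,.1,82.)
"
```

```text
t 1.8 pos [0.4697 0.3509 0.1007] yaw 81.36 tilt 0.16 F [0.44 0.14 1.07] T [ 0.1  -0.08  0.02] open 0.0927
shift cm [ 0.15 -0.04  0.07] turn -0.011
```

{"method": "play_rows", "body": {
  "increments": [
    [[0.15,-0.04,0.07,-0.011],[0.15,-0.04,0.07,-0.011],[0.15,-0.04,0.07,-0.011]]
  ]
}}

```text
t: 2.1
tool_pos: [0.4705, 0.3531, 0.1018]
orientation: [-2.371, -2.06, -0.0]
force: [-0.3, 0.1, -0.5]
opening: 0.0933
```

{"method": "play_rows", "body": {
  "increments": [
    [[0,0,0,0],[0,0,0,0],[0,0,0,0],[0,0,0,0],[0,0,0,0]]
  ],
  "jaw": 1.2,
  "squeeze": 20
}}

```text
t: 2.6
tool_pos: [0.4704, 0.3531, 0.1017]
orientation: [-2.371, -2.06, -0.0]
force: [-0.9, 0.3, -0.7]
opening: 0.0575
```

```bash
python3 -c "
from go import *
need(.4695,.3525,.1,82.)
"
```

```text
t 2.6 pos [0.4704 0.3531 0.1017] yaw 81.97 tilt 0.05 F [-0.9   0.29 -0.7 ] T [ 0.06 -0.09  0.02] open 0.0575
shift cm [-0.07 -0.08  0.17] turn -0.0
```

{"method": "play_rows", "body": {
  "increments": [
    [[0,0,0,0],[0,0,0,0],[0,0,0,0],[0,0,0,0],[0,0,0,0]]
  ]
}}

```text
t: 3.1
tool_pos: [0.4704, 0.3531, 0.1017]
orientation: [-2.371, -2.06, -0.0]
force: [-0.0, -0.7, 0.1]
opening: 0.0174
```

{"method": "play_rows", "body": {
  "increments": [
    [[0,0,0,0],[0,0,0,0],[0,0,0,0]]
  ]
}}

```text
t: 3.4
tool_pos: [0.4704, 0.3531, 0.1017]
orientation: [-2.371, -2.06, -0.0]
force: [-0.9, 1.7, -0.3]
opening: 0.0159
```

```bash
python3 -c "
from go import *
need(.4695,.3525,.1,82.)
"
```

```text
t 3.4 pos [0.4704 0.3531 0.1017] yaw 81.98 tilt 0.05 F [-0.95  1.68 -0.29] T [ 0.02 -0.09 -0.02] open 0.0159
shift cm [-0.07 -0.08  0.17] turn -0.0
```

{"method": "play_rows", "body": {
  "increments": [
    [[0,0,0,0],[0,0,-1.5,0],[0,0,-4,0],[0,0,-8,0],[0,0,-12,0]]
  ],
  "squeeze": 40
}}

```text
t: 3.9
tool_pos: [0.4699, 0.3527, 0.2234]
orientation: [-2.371, -2.06, 0.001]
force: [0.7, 0.4, -0.2]
opening: 0.0159
```

```bash
python3 - <<'E'
from go import *
t=np.array([.0906,.9959]); n=np.array([.9959,-.0906])
for f in ['scene0','side0','wrist0','s1','d1']:
    im,d,p=load(f); w=cloud(d,p); hsv=cv2.cvtColor(im,cv2.COLOR_BGR2HSV)
    S=(w[...,:2]-[.5497,.0455])@t; N=(w[...,:2]-[.5497,.0455])@n
    m=(w[...,2]>.0585)&(w[...,2]<.07)&(S>-.19)&(S<-.08)&(abs(N)<.044)
    if m.any(): print(f,m.sum(),'crest s',S[m].mean().round(4),'N',N[m].min().round(4),N[m].max().round(4),'zmax',np.percentile(w[m][:,2],95))
    m=(abs(w[...,2]-.042)<.003)&(abs(abs(N)-.05)<.006)&(abs(S)<.3); print('  rail s ends',np.percentile(S[m],[0.5,99.5]).round(4))
    m=(w[...,2]>.058)&(w[...,2]<.07)&(S>.08)&(S<.14)&(abs(N)<.035)
    m2=(w[...,2]>.036)&(w[...,2]<.05)&(S>.08)&(S<.1075)&(abs(N)<.035)
    print('  wall top s',np.percentile(S[m],[1,50,99]).round(4) if m.any() else '')
s=-.175; print('pt',np.array([.5497,.0455])+s*t)
need(.5338,-.128,.22,84.8)
E
```

```text
scene0 201 crest s -0.1311 N -0.0436 0.0411 zmax 0.06382924866917472
  rail s ends [-0.2218  0.1355]
  wall top s [0.1076 0.1154 0.1204]
side0 137 crest s -0.1301 N -0.0435 0.0394 zmax 0.0633699508334047
  rail s ends [-0.22    0.1357]
  wall top s [0.1074 0.1151 0.1216]
wrist0 1338 crest s -0.1325 N -0.0294 0.0397 zmax 0.06167816289579492
  rail s ends [-0.2019  0.1236]
  wall top s [0.1071 0.1109 0.1176]
s1 206 crest s -0.1304 N -0.0433 0.0427 zmax 0.0636222999837813
  rail s ends [-0.2204  0.1354]
  wall top s [0.1073 0.1153 0.1205]
d1 138 crest s -0.1303 N -0.0435 0.0394 zmax 0.06291217713488291
  rail s ends [-0.217   0.1361]
  wall top s [0.1073 0.114  0.1201]
pt [ 0.533845  -0.1287825]
t 3.9 pos [0.4699 0.3527 0.2234] yaw 81.98 tilt 0.08 F [ 0.68  0.38 -0.23] T [ 0.13 -0.09  0.01] open 0.0159
shift cm [-46.71  13.03   0.33] turn -0.049
```

{"method": "play_rows", "body": {
  "increments": [
    [[-4,1.1,0.3,-0.01],[-8.5,2.4,0.3,-0.02],[-13,3.6,0.3,-0.03],[-17.5,4.9,0.3,-0.04],[-22,6.1,0.3,-0.049]]
  ]
}}

```text
t: 4.4
tool_pos: [0.4998, 0.1247, 0.2218]
orientation: [-2.319, -2.119, -0.001]
force: [0.9, -0.4, -0.3]
opening: 0.0156
```

```bash
python3 -c "
from go import *
need(.5341,-.1258,.22,84.8)
"
```

```text
t 4.4 pos [0.4998 0.1247 0.2218] yaw 84.83 tilt 0.03 F [ 0.91 -0.39 -0.29] T [ 0.08 -0.13 -0.01] open 0.0156
shift cm [-24.64   5.68   0.17] turn 0.001
```

{"method": "play_rows", "body": {
  "increments": [
    [[-5,1.2,0.1,0],[-10,2.3,0.1,0],[-15,3.5,0.1,0],[-20,4.6,0.1,0],[-24.6,5.7,0.1,0]]
  ]
}}

```text
t: 4.9
tool_pos: [0.5338, -0.1234, 0.2221]
orientation: [2.319, 2.118, 0.002]
force: [0.0, 0.8, -0.9]
opening: 0.016
```

```bash
python3 -c "
from go import *
need(.5341,-.1258,.131,84.8)
"
```

```text
t 4.9 pos [ 0.5338 -0.1234  0.2221] yaw 84.83 tilt 0.09 F [ 0.04  0.78 -0.94] T [ 0.12 -0.08  0.02] open 0.016
shift cm [-0.23  0.04  9.11] turn 0.0
```

{"method": "play_rows", "body": {
  "increments": [
    [[-0.2,0,1.5,0],[-0.2,0,3.5,0],[-0.2,0,5,0],[-0.2,0,5,0]]
  ]
}}

```text
t: 5.3
tool_pos: [0.532, -0.1242, 0.1695]
orientation: [-2.316, -2.117, 0.001]
force: [-0.5, -0.3, -1.7]
opening: 0.0157
```

```bash
python3 - <<'E'
from go import *
need(.5341,-.1258,.131,84.8)
im,d,p=snap('scene','s2'); im2,d2,p2=snap('side','d2')
t=np.array([.0906,.9959]); n=np.array([.9959,-.0906])
for im,d,p in((im,d,p),(im2,d2,p2)):
    w=cloud(d,p); S=(w[...,:2]-[.5497,.0455])@t; N=(w[...,:2]-[.5497,.0455])@n
    m=(abs(S+.172)<.02)&(abs(N)<.04)&(im.min(-1)>80)&(w[...,2]>.045)&(w[...,2]<.135)
    if m.sum()>10: print(m.sum(),'z',np.percentile(w[m][:,2],[1,99]).round(4),'S',np.percentile(S[m],[1,50,99]).round(4),'N',np.percentile(N[m],[1,99]).round(4))
cv2.imwrite('pics/c4.png',np.hstack([cv2.resize(im[180:330,240:430] if 0 else load('s2')[0][150:330,240:430],(500,474)),cv2.resize(im2[170:310,250:400],(300,280)).repeat(1,0) if 0 else cv2.resize(im2[160:340,240:350],(290,474))]))
E
```

```text
t 5.3 pos [ 0.532  -0.1242  0.1695] yaw 84.86 tilt 0.19 F [-0.49 -0.33 -1.68] T [ 0.12 -0.04  0.05] open 0.0157
shift cm [-0.15  0.24  3.85] turn 0.001
343 z [0.0774 0.1342] S [-0.1731 -0.1661 -0.1611] N [-0.0269  0.0209]
334 z [0.0781 0.1345] S [-0.1723 -0.1658 -0.1606] N [-0.0259  0.0201]
```

View pics/c4.png

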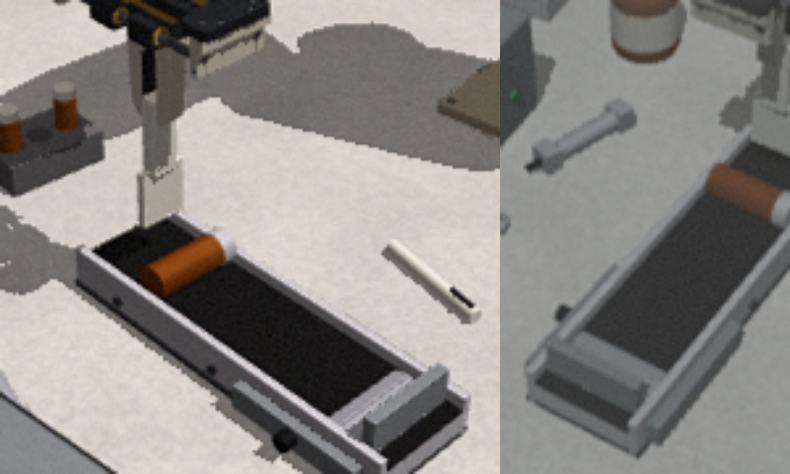

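The paddle hangs upright over the rail at (160,190) in the crop. Its lower edge is at 0.0776, and it stands behind the vial. Lowering.

{"method": "play_rows", "body": {
  "increments": [
    [[-0.15,0.24,1.3,0],[-0.15,0.24,2.6,0],[-0.15,0.24,3.8,0],[-0.15,0.24,3.8,0]]
  ]
}}

```text
t: 5.8
tool_pos: [0.5342, -0.1256, 0.1313]
orientation: [-2.316, -2.118, 0.002]
force: [-0.4, 0.8, -0.6]
opening: 0.0159
```

```bash
cat > st.py <<'E'
from go import *
import sys
t=np.array([.0906,.9959]); n=np.array([.9959,-.0906])
s=read_state(); q=s['tool_pos'][:2]-[.5497,.0455]; print('S',(q@t).round(4),'N',(q@n).round(4),'z',s['tool_pos'][2].round(4),'Fs',(s['force'][:2]@t).round(2))
tgt=np.array([.5497,.0455])+float(sys.argv[1])*t; need(*tgt,float(sys.argv[2]),84.8)
E
python3 st.py -.155 .131
```

```text
S -0.1718 N 0.0 z 0.1313 Fs 0.72
t 5.8 pos [ 0.5342 -0.1256  0.1313] yaw 84.9 tilt 0.21 F [-0.35  0.76 -0.61] T [ 0.11 -0.06  0.02] open 0.0159
shift cm [1.68 0.   0.04] turn 0.002
```

{"method": "play_rows", "body": {
  "increments": [
    [[0.5,0,0.03,0],[1.0,0,0.03,0],[1.4,0,0.03,0],[1.6,0,0.03,0],[1.7,0,0.03,0]]
  ]
}}

```text
t: 6.3
tool_pos: [0.536, -0.1083, 0.1315]
orientation: [-2.315, -2.119, 0.001]
force: [0.1, -0.2, -0.8]
opening: 0.0161
```

```bash
python3 st.py -.145 .131
```

```text
S -0.1544 N 0.0003 z 0.1315 Fs -0.2
t 6.3 pos [ 0.536  -0.1083  0.1315] yaw 84.93 tilt 0.17 F [ 0.08 -0.21 -0.76] T [ 0.1  -0.07  0.  ] open 0.0161
shift cm [ 0.94 -0.02  0.05] turn 0.002
```

{"method": "play_rows", "body": {
  "increments": [
    [[0.15,0,0,0],[0.3,0,0,0],[0.45,0,0,0],[0.6,0,0,0],[0.75,0,0,0]]
  ]
}}

```text
t: 6.8
tool_pos: [0.5366, -0.1008, 0.1315]
orientation: [-2.316, -2.119, 0.001]
force: [0.2, 0.2, -1.6]
opening: 0.0155
```

{"method": "play_rows", "body": {
  "increments": [
    [[0.15,0,0,0],[0.3,0,0,0],[0.5,0,0,0],[0.7,0,0,0],[0.9,0,0,0]]
  ]
}}

```text
t: 7.3
tool_pos: [0.5374, -0.0916, 0.1315]
orientation: [-2.316, -2.119, 0.001]
force: [0.6, 0.3, -1.5]
opening: 0.0156
```

```bash
python3 st.py -.1 .131; python3 - <<'E'
from go import *
im,d,p=snap('scene','s3')
cv2.imwrite('pics/c5.png',cv2.resize(im[150:330,240:430],None,fx=4,fy=4))
E
```

```text
S -0.1377 N 0.0002 z 0.1315 Fs 0.34
t 7.3 pos [ 0.5374 -0.0916  0.1315] yaw 84.93 tilt 0.17 F [ 0.61  0.29 -1.51] T [ 0.12 -0.1   0.05] open 0.0156
shift cm [ 3.77 -0.01  0.05] turn 0.002
```

View pics/c5.png

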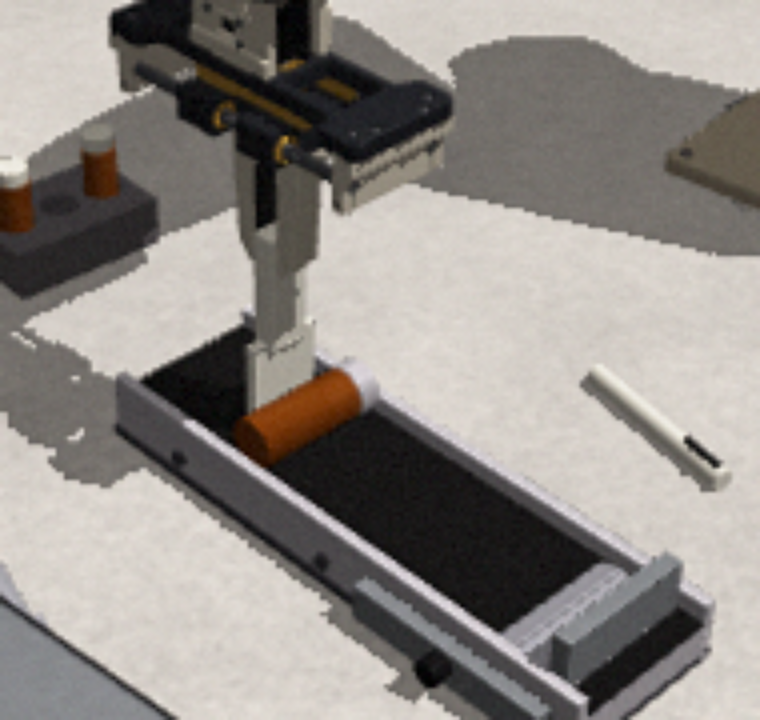

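The blade is against the middle of the vial at (300,400), and the vial is square in the channel. I'll keep rolling it steadily.

{"method": "play_rows", "body": {
  "increments": [
    [[0.25,0,0.03,0],[0.6,0,0.03,0],[1.0,0,0.03,0],[1.45,0,0.03,0],[1.9,0,0.03,0]]
  ]
}}

```text
t: 7.85
tool_pos: [0.5392, -0.072, 0.1312]
orientation: [-2.315, -2.119, 0.001]
force: [0.1, -0.1, -1.5]
opening: 0.0157
```

{"method": "play_rows", "body": {
  "increments": [
    [[0.45,0,0,0],[0.9,0,0,0],[1.35,0,0,0],[1.8,0,0,0],[2.25,0,0,0]]
  ]
}}

```text
t: 8.35
tool_pos: [0.5412, -0.0491, 0.1313]
orientation: [-2.315, -2.119, 0.001]
force: [0.4, -0.4, 0.2]
opening: 0.0158
```

{"method": "play_rows", "body": {
  "increments": [
    [[0.45,0,0,0],[0.9,0,0,0],[1.35,0,0,0],[1.8,0,0,0],[2.25,0,0,0]]
  ]
}}

```text
t: 8.85
tool_pos: [0.5432, -0.0264, 0.1313]
orientation: [-2.315, -2.119, 0.001]
force: [-1.1, 0.2, 0.3]
opening: 0.0156
```

```bash
python3 st.py .03 .131; python3 - <<'E'
from go import *
im,d,p=snap('scene','s4')
cv2.imwrite('pics/c6.png',cv2.resize(im[150:330,240:430],None,fx=3,fy=3))
E
```

```text
S -0.0722 N 0.0 z 0.1313 Fs 0.06
t 8.85 pos [ 0.5432 -0.0264  0.1313] yaw 84.94 tilt 0.18 F [-1.07  0.16  0.31] T [ 0.06 -0.12 -0.03] open 0.0156
shift cm [10.22  0.02  0.05] turn 0.002
```

View pics/c6.png

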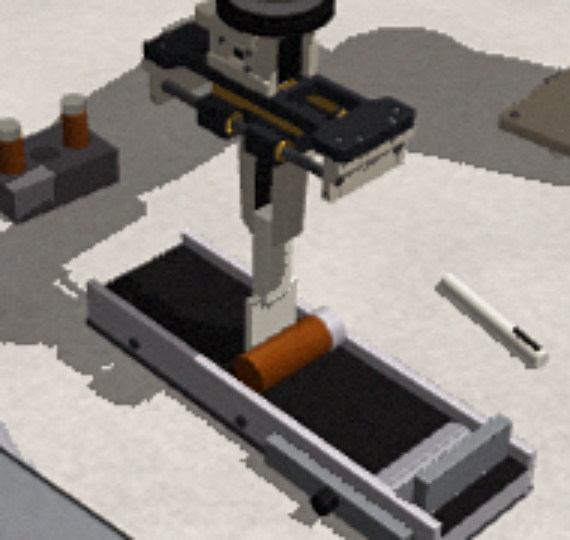

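The blade stays in contact at (270,330), the vial is square, and forces are within noise. Continuing to S ≈ 0.03.

{"method": "play_rows", "body": {
  "increments": [
    [[0.3,0,0.03,0],[0.7,0,0.03,0],[1.15,0,0.03,0],[1.6,0,0.03,0],[2.05,0,0.03,0]]
  ]
}}

```text
t: 9.4
tool_pos: [0.5451, -0.005, 0.131]
orientation: [-2.315, -2.119, 0.0]
force: [0.4, 0.5, -0.5]
opening: 0.0156
```

{"method": "play_rows", "body": {
  "increments": [
    [[0.45,0,0,0],[0.9,0,0,0],[1.35,0,0,0],[1.8,0,0,0],[2.25,0,0,0]]
  ]
}}

```text
t: 9.9
tool_pos: [0.5471, 0.0178, 0.1311]
orientation: [-2.315, -2.119, 0.0]
force: [0.2, -0.7, -1.0]
opening: 0.0156
```

{"method": "play_rows", "body": {
  "increments": [
    [[0.45,0,0,0],[0.9,0,0,0],[1.35,0,0,0],[1.8,0,0,0],[2.25,0,0,0]]
  ]
}}

```text
t: 10.4
tool_pos: [0.5491, 0.0406, 0.1312]
orientation: [-2.315, -2.119, 0.0]
force: [-0.4, 0.4, -1.2]
opening: 0.0158
```

{"method": "play_rows", "body": {
  "increments": [
    [[0.45,0,0,0],[0.9,0,0,0],[1.35,0,0,0],[1.8,0,0,0],[2.25,0,0,0]]
  ]
}}

```text
t: 10.9
tool_pos: [0.5511, 0.0634, 0.1312]
orientation: [-2.315, -2.119, 0.0]
force: [-0.5, -0.2, -1.0]
opening: 0.0158
```

```bash
python3 st.py .045 .131; python3 - <<'E'
from go import *
im,d,p=snap('scene','s5')
cv2.imwrite('pics/c7.png',cv2.resize(im[180:340,280:430],None,fx=4,fy=4))
t=np.array([.0906,.9959]); n=np.array([.9959,-.0906])
w=cloud(d,p); hsv=cv2.cvtColor(im,cv2.COLOR_BGR2HSV); S=(w[...,:2]-[.5497,.0455])@t; N=(w[...,:2]-[.5497,.0455])@n
m=(w[...,2]>.0585)&(w[...,2]<.07)&(S>-.02)&(S<.1)&(hsv[...,1]>120); print('crest',S[m].mean(),N[m].min(),N[m].max())
E
```

```text
S 0.018 N -0.0002 z 0.1312 Fs -0.22
t 10.9 pos [0.5511 0.0634 0.1312] yaw 84.95 tilt 0.19 F [-0.5  -0.18 -1.05] T [ 0.05 -0.13 -0.03] open 0.0158
shift cm [2.7  0.03 0.02] turn 0.003
crest 0.04183460204584138 -1.1646553960398662 0.04223177572884053
```

View pics/c7.png

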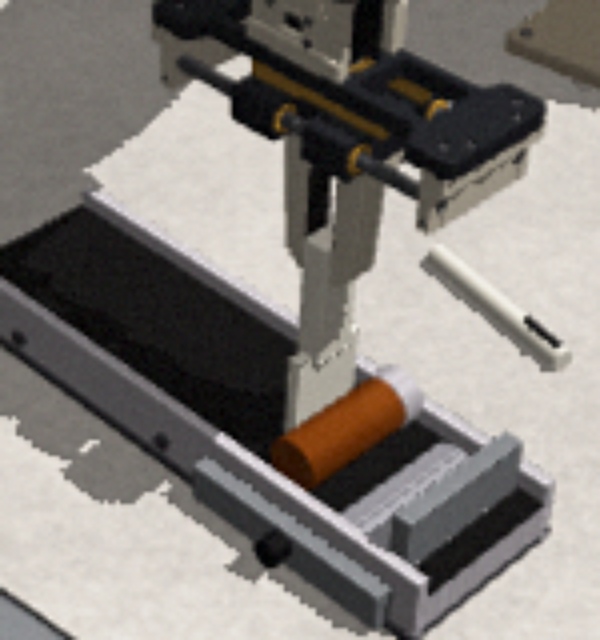

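{"method": "play_rows", "body": {
  "increments": [
    [[0.3,0,0,0],[0.7,0,0,0],[1.1,0,0,0],[1.5,0,0,0],[1.8,0,0,0]]
  ]
}}

```text
t: 11.45
tool_pos: [0.5527, 0.0823, 0.1312]
orientation: [-2.314, -2.12, -0.0]
force: [-0.8, 0.2, -0.5]
opening: 0.0152
```

{"method": "play_rows", "body": {
  "increments": [
    [[0.2,0,0,0],[0.4,0,0,0],[0.6,0,0,0],[0.8,0,0,0],[1.0,0,0,0]]
  ]
}}

```text
t: 11.95
tool_pos: [0.5536, 0.0923, 0.1312]
orientation: [-2.314, -2.119, 0.0]
force: [0.0, -1.6, -0.9]
opening: 0.0157
```

```bash
python3 st.py .06 .131
```

```text
S 0.047 N -0.0004 z 0.1312 Fs -1.55
t 11.95 pos [0.5536 0.0923 0.1312] yaw 84.97 tilt 0.2 F [ 0.   -1.56 -0.92] T [-0.14 -0.04 -0.01] open 0.0157
shift cm [1.3  0.04 0.03] turn 0.003
```

I can feel the ramp at S ≈ 0.047 (1.5 N), which matches the home axis at about 0.0915 that I saw. Going slower now.

{"method": "play_rows", "body": {
  "increments": [
    [[0.12,0,0,0],[0.24,0,0,0],[0.36,0,0,0],[0.48,0,0,0],[0.6,0,0,0]]
  ]
}}

```text
t: 12.45
tool_pos: [0.5542, 0.0984, 0.1313]
orientation: [-2.314, -2.119, 0.0]
force: [0.5, -1.1, -1.4]
opening: 0.0155
```

{"method": "play_rows", "body": {
  "increments": [
    [[0.12,0,0,0],[0.24,0,0,0],[0.36,0,0,0],[0.48,0,0,0],[0.6,0,0,0]]
  ]
}}

```text
t: 12.95
tool_pos: [0.5547, 0.1046, 0.1313]
orientation: [-2.314, -2.119, -0.0]
force: [0.4, -0.9, -0.7]
opening: 0.0156
```

```bash
python3 st.py .064 .131; python3 - <<'E'
from go import *
im,d,p=snap('scene','s6')
cv2.imwrite('pics/c8.png',cv2.resize(im[200:340,310:430],None,fx=4.2,fy=4.2))
E
```

```text
S 0.0593 N -0.0004 z 0.1313 Fs -0.88
t 12.95 pos [0.5547 0.1046 0.1313] yaw 84.97 tilt 0.21 F [ 0.43 -0.92 -0.66] T [ 0.01 -0.02  0.03] open 0.0156
shift cm [0.47 0.04 0.03] turn 0.003
```

View pics/c8.png

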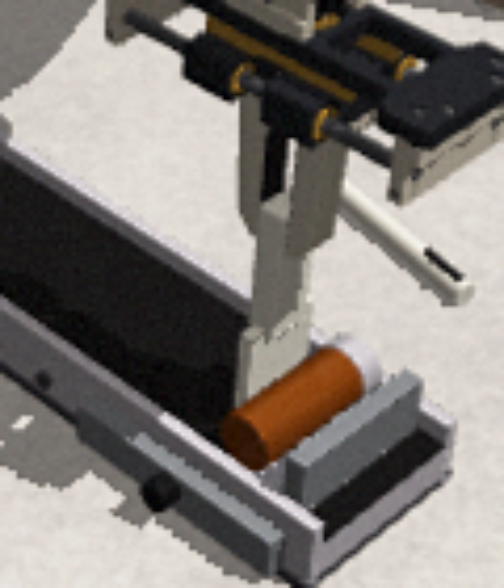

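{"method": "play_rows", "body": {
  "increments": [
    [[0.12,0,0,0],[0.24,0,0,0],[0.36,0,0,0],[0.48,0,0,0],[0.6,0,0,0]]
  ]
}}

```text
t: 13.5
tool_pos: [0.5552, 0.1109, 0.1313]
orientation: [-2.314, -2.119, -0.0]
force: [-0.1, 0.8, -1.0]
opening: 0.0159
```

```bash
python3 st.py .068 .131; python3 - <<'E'
from go import *
im,d,p=snap('scene','s7'); im2,d2,p2=snap('side','d7')
cv2.imwrite('pics/c9.png',np.hstack([cv2.resize(im[200:340,310:430],None,fx=3.2,fy=3.2),cv2.resize(im2[220:360,230:350],None,fx=3.2,fy=3.2)]))
t=np.array([.0906,.9959]); n=np.array([.9959,-.0906])
for im,d,p in ((im,d,p),(im2,d2,p2)):
    w=cloud(d,p); hsv=cv2.cvtColor(im,cv2.COLOR_BGR2HSV); S=(w[...,:2]-[.5497,.0455])@t; N=(w[...,:2]-[.5497,.0455])@n
    m=(w[...,2]>.04)&(w[...,2]<.075)&(S>.05)&(S<.12)&(hsv[...,1]>120)&(abs(N)<.05)
    z=w[...,2][m]; zt=np.percentile(z,98); k=m&(w[...,2]>zt-.0015); print('ztop',zt,'crest S',S[k].mean(), 'axis fit', np.polyfit(N[k],S[k],1)[0])
E
```

```text
S 0.0656 N -0.0004 z 0.1313 Fs 0.83
t 13.5 pos [0.5552 0.1109 0.1313] yaw 84.98 tilt 0.21 F [-0.05  0.84 -1.05] T [ 0.04 -0.07  0.04] open 0.0159
shift cm [0.24 0.04 0.03] turn 0.003
ztop 0.06532551361100877 crest S 0.09237137924673888 axis fit -0.008483163240663437
ztop 0.06502403415814748 crest S 0.09491397540414465 axis fit 0.008473346127612795
```

View pics/c9.png

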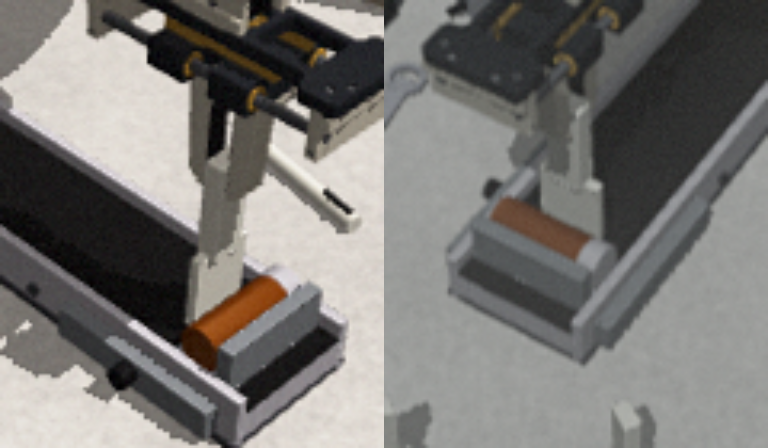

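The vial has dropped over the lip. Its crest is at S ≈ 0.092–0.095 with its top at 0.065, it is square, and it no longer touches the blade. Drawing back and lifting.

{"method": "play_rows", "body": {
  "increments": [
    [[-0.5,0,0,0],[-1.5,0,0,0],[-3,0,-1,0],[-4,0,-4,0],[-4,0,-7.5,0]]
  ]
}}

```text
t: 14.1
tool_pos: [0.5506, 0.0682, 0.2062]
orientation: [-2.315, -2.116, 0.004]
force: [-0.2, -0.1, -0.2]
opening: 0.0158
```

```bash
python3 - <<'E'
from go import *
need(.4704,.3531,.222,81.98)
im,d,p=snap('scene','s8')
cv2.imwrite('pics/c10.png',cv2.resize(im[200:340,310:430],None,fx=4,fy=4))
t=np.array([.0906,.9959]); n=np.array([.9959,-.0906])
w=cloud(d,p); hsv=cv2.cvtColor(im,cv2.COLOR_BGR2HSV); S=(w[...,:2]-[.5497,.0455])@t; N=(w[...,:2]-[.5497,.0455])@n
m=(w[...,2]>.04)&(w[...,2]<.075)&(S>.05)&(S<.12)&(hsv[...,1]>120)&(abs(N)<.05)
z=w[...,2][m]; zt=np.percentile(z,98); k=m&(w[...,2]>zt-.0015); print('ztop',zt,'crest S',S[k].mean(), np.polyfit(N[k],S[k],1)[0])
E
```

```text
t 14.1 pos [0.5506 0.0682 0.2062] yaw 84.87 tilt 0.33 F [-0.17 -0.1  -0.24] T [ 0.09 -0.05 -0.04] open 0.0158
shift cm [ 27.66 -10.55  -1.48] turn 0.05
ztop 0.06548543764016626 crest S 0.09174283702910585 -0.012626517562505544
```

View pics/c10.png

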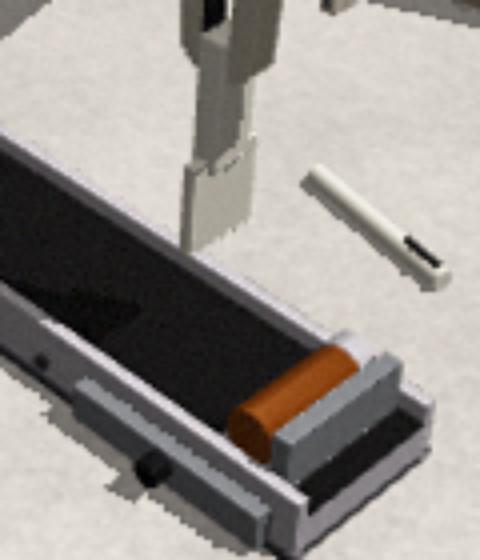

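The vial lies home at (295,400) in the crop and is still. Carrying the paddle back above the rest.

{"method": "play_rows", "body": {
  "increments": [
    [[4,-1,-1.5,0.01],[9,-3,-1.5,0.02],[14,-5,-1.5,0.03],[19,-7.1,-1.5,0.04],[24,-9.1,-1.5,0.05]]
  ]
}}

```text
t: 14.65
tool_pos: [0.4894, 0.3015, 0.231]
orientation: [2.371, 2.058, 0.011]
force: [0.8, 0.5, -0.8]
opening: 0.0153
```

```bash
python3 - <<'E'
from go import *
need(.4704,.3531,.222,81.98)
E
```

```text
t 14.65 pos [0.4894 0.3015 0.231 ] yaw 81.92 tilt 0.44 F [ 0.81  0.46 -0.81] T [ 0.06 -0.08  0.05] open 0.0153
shift cm [ 4.84 -2.61  0.91] turn -0.001
```

{"method": "play_rows", "body": {
  "increments": [
    [[3,-1.6,0.9,0],[4.85,-2.6,0.9,0],[4.85,-2.6,0.9,0],[4.85,-2.6,0.9,0]]
  ]
}}

```text
t: 15.05
tool_pos: [0.471, 0.3525, 0.2226]
orientation: [2.37, 2.058, 0.012]
force: [0.1, 0.1, -1.2]
opening: 0.0156
```

```bash
python3 - <<'E'
from go import *
need(.4704,.3531,.150,81.98)
E
```

```text
t 15.05 pos [0.471  0.3525 0.2226] yaw 81.95 tilt 0.48 F [ 0.14  0.06 -1.17] T [ 0.03 -0.08 -0.02] open 0.0156
shift cm [ 0.03 -0.12  7.26] turn -0.001
```

{"method": "play_rows", "body": {
  "increments": [
    [[0.03,-0.1,3,0],[0.03,-0.1,6,0],[0.03,-0.1,8.6,0],[0.03,-0.1,8.6,0],[0.03,-0.1,8.6,0]]
  ]
}}

```text
t: 15.55
tool_pos: [0.4714, 0.3518, 0.1372]
orientation: [2.371, 2.056, 0.011]
force: [-0.4, 0.1, -0.2]
opening: 0.0158
```

```bash
python3 - <<'E'
from go import *
need(.4704,.3531,.1017,81.98)
im,d,p=snap('scene','s9'); im2,d2,p2=snap('side','d9')
cv2.imwrite('pics/c11.png',np.hstack([cv2.resize(im[260:370,450:550],None,fx=3.8,fy=3.8),cv2.resize(im2[320:430,220:320],None,fx=3.8,fy=3.8)]))
t=np.array([np.cos(np.radians(82)),np.sin(np.radians(82))]); n=np.array([t[1],-t[0]])
for im,d,p in ((im,d,p),(im2,d2,p2)):
    w=cloud(d,p); q=w[...,:2]-[.4698,.353]; A=q@t; B=q@n
    m=(w[...,2]>.045)&(w[...,2]<.085)&(abs(A)<.03)&(abs(B)<.04)&(im.min(-1)>60); print('blade x',np.percentile(A[m],[2,50,98]).round(4),'y',np.percentile(B[m],[2,98]).round(4),'z',w[m][:,2].min().round(4))
    m=(abs(w[...,2]-.03)<.003)&(abs(A)<.04)&(abs(B)<.055)&(im.max(-1)<130); print(' rest x',np.percentile(A[m],[1,99]).round(4),'y',np.percentile(B[m],[1,99]).round(4))
E
```

```text
t 15.55 pos [0.4714 0.3518 0.1372] yaw 81.85 tilt 0.45 F [-0.42  0.13 -0.22] T [ 0.04 -0.01 -0.  ] open 0.0158
shift cm [ 0.1  -0.14  3.55] turn -0.002
blade x [-0.0037  0.0032  0.0043] y [-0.019   0.0259] z 0.0452
 rest x [-0.03    0.0294] y [-0.0383  0.044 ]
blade x [-0.0014  0.0048  0.0062] y [-0.0208  0.024 ] z 0.0451
 rest x [-0.0292  0.0305] y [-0.0424  0.0424]
```

View pics/c11.png

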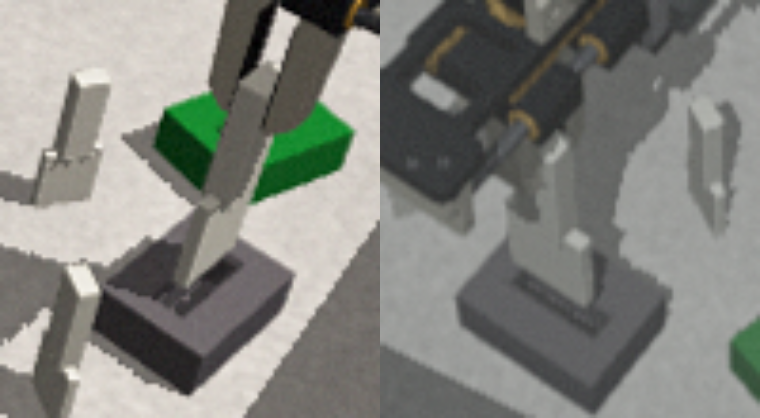

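The blade is lined up over the slot in both crops ((205,255) and (555,275)), with offsets of about 1 mm. Lowering in steps.

{"method": "play_rows", "body": {
  "increments": [
    [[0.1,-0.14,0.2,0],[0.1,-0.14,0.7,0],[0.1,-0.14,1.2,0],[0.1,-0.14,1.7,0],[0.1,-0.14,2.0,0]]
  ]
}}

```text
t: 16.15
tool_pos: [0.4734, 0.3553, 0.1229]
orientation: [2.369, 2.055, 0.025]
force: [-4.7, -5.9, 32.5]
opening: 0.016
```

```bash
python3 -c "
from go import *
need(.4704,.3531,.1017,81.98)"
```

```text
t 16.15 pos [0.4734 0.3553 0.1229] yaw 81.9 tilt 0.97 F [-4.67 -5.88 32.54] T [-1.17  0.89 -0.02] open 0.016
shift cm [-0.27 -0.3   2.11] turn -0.001
```

The blade is catching on the rest (32 N). I'll lift off and look.

{"method": "play_rows", "body": {
  "increments": [
    [[-0.2,-0.2,-0.8,0],[-0.27,-0.3,-1.3,0],[-0.27,-0.3,-1.6,0],[-0.27,-0.3,-1.6,0]]
  ]
}}

```text
t: 16.55
tool_pos: [0.4697, 0.353, 0.1388]
orientation: [2.369, 2.056, 0.025]
force: [0.5, -0.8, -1.8]
opening: 0.0159
```

```bash
cat > look.py <<'E'
from go import *
import sys
f=sys.argv[1]
need(.4704,.3531,.1017,81.98)
M=R.from_rotvec(read_state()['orientation']).as_matrix(); print('tool z',M[:,2].round(4))
im,d,p=snap('scene','s'+f); im2,d2,p2=snap('side','d'+f)
cv2.imwrite('pics/l'+f+'.png',np.hstack([cv2.resize(im[260:370,450:550],None,fx=3.8,fy=3.8),cv2.resize(im2[320:430,220:320],None,fx=3.8,fy=3.8)]))
t=np.array([np.cos(np.radians(82)),np.sin(np.radians(82))]); n=np.array([t[1],-t[0]])
for im,d,p in ((im,d,p),(im2,d2,p2)):
    w=cloud(d,p); q=w[...,:2]-[.4698,.353]; A=q@t; B=q@n
    for lo,hi in ((.036,.05),(.05,.065),(.065,.085)):
        m=(w[...,2]>lo)&(w[...,2]<hi)&(abs(A)<.03)&(abs(B)<.04)&(im.min(-1)>60)
        if m.sum()>8: print('z',lo,'x',np.percentile(A[m],[2,25,50,75,98]).round(4),'y',np.percentile(B[m],[2,98]).round(4),'zmin',w[m][:,2].min().round(4))
    m=(abs(w[...,2]-.03)<.003)&(abs(A)<.04)&(abs(B)<.055)&(im.max(-1)<130); print(' rest x',np.percentile(A[m],[1,99]).round(4),'y',np.percentile(B[m],[1,99]).round(4))
E
python3 look.py 10
```

```text
t 16.55 pos [0.4697 0.353  0.1388] yaw 81.91 tilt 0.97 F [ 0.51 -0.81 -1.79] T [ 0.06 -0.02  0.02] open 0.0159
shift cm [-0.01  0.01  3.71] turn -0.001
tool z [ 0.0156  0.0066 -0.9999]
z 0.036 x [-0.0014  0.0027  0.0041  0.0044  0.0048] y [-0.0204  0.0233] zmin 0.0452
z 0.05 x [-0.0026  0.0028  0.0043  0.0047  0.0053] y [-0.0203  0.0241] zmin 0.0502
z 0.065 x [-0.0024  0.0029  0.0043  0.0047  0.0053] y [-0.0218  0.0245] zmin 0.0652
 rest x [-0.0302  0.0293] y [-0.0387  0.044 ]
z 0.036 x [0.0008 0.0039 0.0046 0.0051 0.0057] y [-0.0233  0.0194] zmin 0.0436
z 0.05 x [-0.0003  0.004   0.0048  0.0052  0.0063] y [-0.0238  0.0208] zmin 0.0503
z 0.065 x [-0.0012  0.0041  0.0047  0.0052  0.0061] y [-0.0238  0.0209] zmin 0.0652
 rest x [-0.0291  0.0302] y [-0.0423  0.042 ]
```

View pics/l10.png

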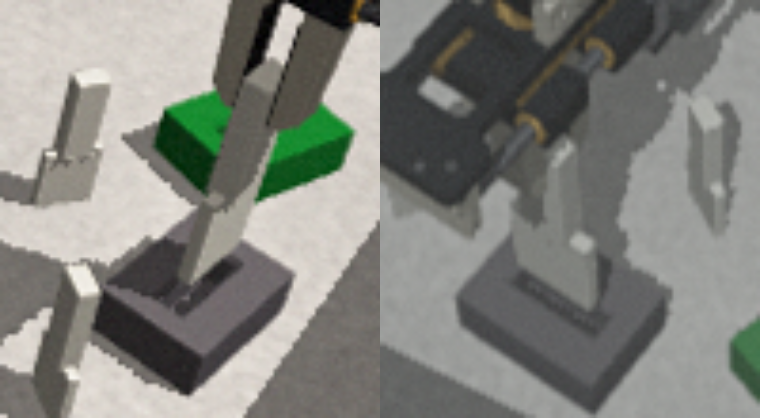

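```bash
python3 - <<'E'
from h import *
t=np.array([np.cos(np.radians(82)),np.sin(np.radians(82))]); n=np.array([t[1],-t[0]])
snap('wrist','w10')
for f in ('s10','d10','w10'):
    im,d,p=load(f); w=cloud(d,p); q=w[...,:2]-[.4698,.353]; A=q@t; B=q@n
    m=(w[...,2]<.0265)&(w[...,2]>.006)&(abs(A)<.012)&(abs(B)<.032)
    print(f,m.sum(),'slot x',np.percentile(A[m],[1,99]).round(4),'y',np.percentile(B[m],[1,99]).round(4))
    m=(abs(w[...,2]-.0295)<.004)&(abs(A)<.034)&(abs(B)<.05)&(im.max(-1)<140)
    print(' rest',np.percentile(A[m],[1,99]).round(4),np.percentile(B[m],[1,99]).round(4))
    x0,x1,y0,y1=(480,530,300,350) if f[0]=='s' else (235,300,375,425) if f[0]=='d' else (230,400,120,290)
    cv2.imwrite('pics/z%s.png'%f,cv2.resize(im[y0:y1,x0:x1],(560,560*(y1-y0)//(x1-x0)),interpolation=cv2.INTER_CUBIC))
im,d,p=load('w10');print((im.shape))
E
```

```text
s10 100 slot x [-0.0082  0.0054] y [-0.0281  0.021 ]
 rest [-0.0302  0.0293] [-0.0408  0.0442]
d10 135 slot x [-0.009   0.0096] y [-0.0286  0.0296]
 rest [-0.0294  0.0303] [-0.0425  0.0421]
w10 359 slot x [-0.0079  0.0065] y [-0.0263  0.012 ]
 rest [-0.03    0.0276] [-0.0426  0.0402]
(480, 640, 3)
```

View pics/zs10.png

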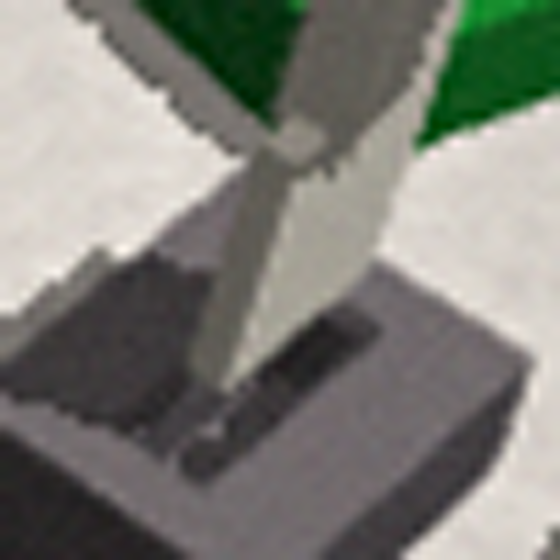

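View pics/zd10.png

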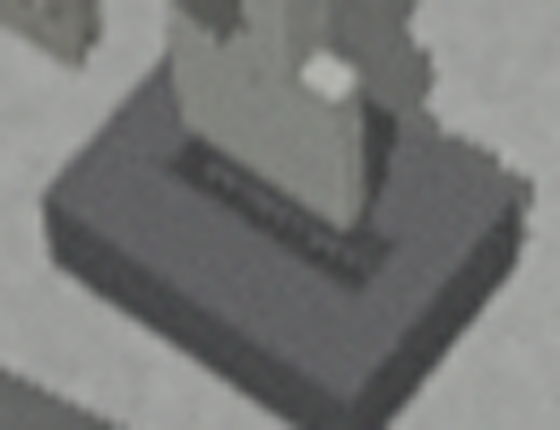

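View pics/w10.png

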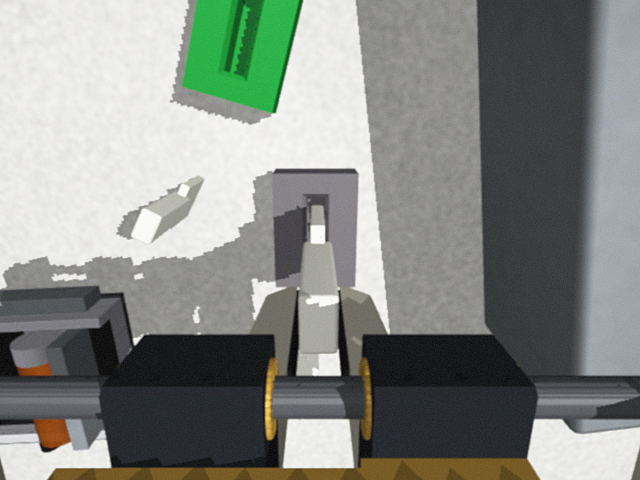

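{"method": "play_rows", "body": {
  "increments": [
    [[-0.04,0,0.3,0],[-0.04,0,0.6,0],[-0.04,-0.01,0.8,0],[-0.04,-0.01,0.8,0]]
  ]
}}

```text
t: 17.1
tool_pos: [0.469, 0.3521, 0.1293]
orientation: [2.369, 2.056, 0.022]
force: [-0.9, 1.3, -0.7]
opening: 0.0156
```

```bash
python3 look.py 11
```

```text
t 17.1 pos [0.469  0.3521 0.1293] yaw 81.91 tilt 0.84 F [-0.93  1.31 -0.74] T [ 0.1  -0.06  0.03] open 0.0156
shift cm [0.09 0.09 2.76] turn -0.001
tool z [ 0.0137  0.0053 -0.9999]
z 0.036 x [-0.0031  0.0024  0.0032  0.0036  0.0043] y [-0.0209  0.0236] zmin 0.0367
z 0.05 x [-0.0034  0.0022  0.0034  0.0038  0.0045] y [-0.0215  0.0239] zmin 0.0504
z 0.065 x [-0.0035  0.0011  0.0034  0.0038  0.0045] y [-0.0199  0.0233] zmin 0.0652
 rest x [-0.03    0.0295] y [-0.0391  0.0446]
z 0.036 x [-0.0012  0.0032  0.0039  0.0043  0.0055] y [-0.024   0.0214] zmin 0.0361
z 0.05 x [-0.0022  0.0034  0.0041  0.0045  0.0056] y [-0.024   0.0191] zmin 0.05
z 0.065 x [-0.0019  0.0035  0.0042  0.0047  0.0054] y [-0.0244  0.0207] zmin 0.0652
 rest x [-0.0296  0.0301] y [-0.0427  0.0417]
```

{"method": "play_rows", "body": {
  "increments": [
    [[0,-0.01,0.2,0],[0,-0.01,0.4,0],[0,-0.01,0.6,0],[0,-0.01,0.8,0]]
  ]
}}

```text
t: 17.6
tool_pos: [0.4693, 0.3524, 0.1217]
orientation: [2.369, 2.056, 0.023]
force: [-0.1, 0.5, -0.4]
opening: 0.0157
```

```bash
python3 -c "
from go import *
need(.4690,.3521,.1017,81.98)"
```

```text
t 17.6 pos [0.4693 0.3524 0.1217] yaw 81.91 tilt 0.89 F [-0.06  0.47 -0.36] T [ 0.05 -0.06 -0.03] open 0.0157
shift cm [-0.05 -0.05  2.  ] turn -0.001
```

No contact now at 0.1217 (lower edge about 0.028). Continuing down.

{"method": "play_rows", "body": {
  "increments": [
    [[0,-0.02,0.2,0],[0,-0.02,0.4,0],[0,-0.02,0.6,0]]
  ]
}}

```text
t: 17.9
tool_pos: [0.4692, 0.3525, 0.1155]
orientation: [2.369, 2.056, 0.023]
force: [0.7, -0.5, -0.9]
opening: 0.0158
```

```bash
python3 -c "
from go import *
need(.4693,.3524,.1017,81.98)"
```

```text
t 17.9 pos [0.4692 0.3525 0.1155] yaw 81.91 tilt 0.89 F [ 0.69 -0.53 -0.85] T [ 0.04 -0.06 -0.03] open 0.0158
shift cm [-0.02 -0.    1.38] turn -0.001
```

{"method": "play_rows", "body": {
  "increments": [
    [[0,-0.01,0.35,0],[0,-0.01,0.7,0],[0,-0.02,1.0,0],[0,-0.02,1.2,0],[0,-0.02,1.28,0]]
  ]
}}

```text
t: 18.4
tool_pos: [0.469, 0.3524, 0.1023]
orientation: [2.369, 2.056, 0.022]
force: [0.2, 0.1, -0.0]
opening: 0.0155
```

```bash
python3 -c "
from go import *
need(.4693,.3524,.1017,81.98)"
```

```text
t 18.4 pos [0.469  0.3524 0.1023] yaw 81.91 tilt 0.86 F [ 0.22  0.06 -0.05] T [ 0.1  -0.1  -0.01] open 0.0155
shift cm [-0.    0.03  0.06] turn -0.001
```

{"method": "play_rows", "body": {
  "increments": [
    [[0,0,0.03,0],[0,0,0.03,0],[0,0,0.03,0],[0,0,0.03,0],[0,0,0.03,0]]
  ],
  "jaw": 4.5
}}

```text
t: 18.9
tool_pos: [0.4691, 0.3525, 0.1022]
orientation: [2.369, 2.056, 0.023]
force: [0.1, 0.4, -0.0]
opening: 0.0445
```

```bash
python3 look.py 12
```

```text
t 18.9 pos [0.4691 0.3525 0.1022] yaw 81.91 tilt 0.87 F [ 0.08  0.44 -0.03] T [ 0.04 -0.07  0.03] open 0.0445
shift cm [0.08 0.12 0.05] turn -0.001
tool z [ 0.0142  0.0056 -0.9999]
z 0.036 x [-0.0014  0.0038  0.0046  0.0049  0.0055] y [-0.0195  0.0239] zmin 0.0367
z 0.05 x [-0.0055 -0.      0.0031  0.005   0.009 ] y [-0.006   0.0241] zmin 0.0504
z 0.065 x [-0.0059 -0.      0.0057  0.0087  0.0097] y [-0.0104  0.0144] zmin 0.0651
 rest x [-0.0301  0.0294] y [-0.0385  0.0441]
z 0.036 x [-0.0022  0.0043  0.005   0.0053  0.0062] y [-0.0241  0.0189] zmin 0.036
z 0.05 x [-0.0031  0.001   0.0041  0.006   0.0097] y [-0.0246  0.0124] zmin 0.05
z 0.065 x [-0.005   0.0045  0.0081  0.009   0.0098] y [-0.0148  0.0074] zmin 0.0651
 rest x [-0.0296  0.0304] y [-0.0424  0.0397]
```

View pics/l12.png

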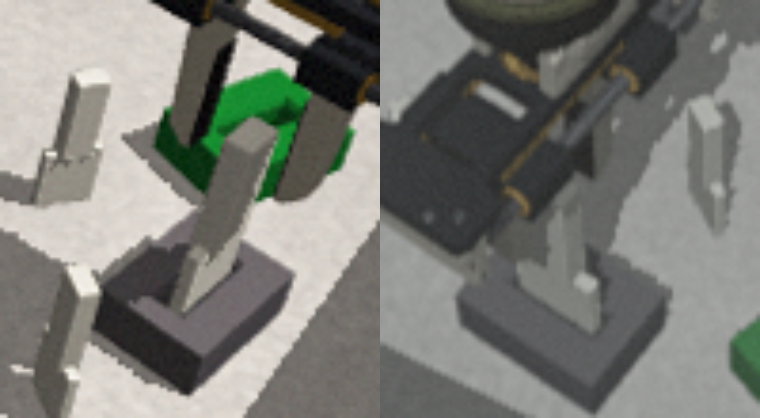

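The paddle stands free in the slot, between the open fingers. Lifting clear.

{"method": "play_rows", "body": {
  "increments": [
    [[0,0,-1,0],[0,-0.04,-3,0],[0,-0.08,-6,0],[0,-0.12,-9,0],[0,-0.16,-12,0]]
  ]
}}

```text
t: 19.5
tool_pos: [0.4657, 0.352, 0.2241]
orientation: [2.369, 2.056, 0.023]
force: [1.2, -0.1, 0.8]
opening: 0.045
```

{"method": "play_rows", "body": {
  "increments": [
    [[0,0,-2,0],[0,0,-4,0],[0,0,-5,0],[0,0,-5,0]]
  ]
}}

```text
t: 19.9
tool_pos: [0.4657, 0.3522, 0.2765]
orientation: [2.368, 2.055, 0.029]
force: [-0.3, 0.3, -0.2]
opening: 0.0452
```

```bash
python3 - <<'E'
from go import *
need(.4693,.3524,.1017,81.98)
t=np.array([np.cos(np.radians(82)),np.sin(np.radians(82))]); n=np.array([t[1],-t[0]])
T=np.array([.0906,.9959]); Nn=np.array([.9959,-.0906])
for c,f in (('scene','s13'),('side','d13')):
    im,d,p=snap(c,f); w=cloud(d,p); q=w[...,:2]-[.4698,.353]; A=q@t; B=q@n; Z=w[...,2]
    m=(Z>.125)&(Z<.145)&(abs(A)<.04)&(abs(B)<.05); print(c,'top z',np.median(Z[m]).round(4),'x',np.percentile(A[m],[2,98]).round(4),'y',np.percentile(B[m],[2,98]).round(4))
    m=(abs(Z-.0295)<.003)&(abs(A)<.034)&(abs(B)<.05)&(im.max(-1)<130); print(' rest x',np.percentile(A[m],[1,99]).round(4),'y',np.percentile(B[m],[1,99]).round(4))
    hsv=cv2.cvtColor(im,cv2.COLOR_BGR2HSV); S=(w[...,:2]-[.5497,.0455])@T; N=(w[...,:2]-[.5497,.0455])@Nn
    m=(Z>.04)&(Z<.075)&(S>.05)&(S<.12)&(hsv[...,1]>120)&(abs(N)<.05)
    zt=np.percentile(Z[m],98); k=m&(Z>zt-.0015); print(' vial ztop',zt.round(4),'crest S',S[k].mean().round(4),np.polyfit(N[k],S[k],1)[0].round(3))
E
```

```text
t 19.9 pos [0.4657 0.3522 0.2765] yaw 81.91 tilt 1.1 F [-0.29  0.34 -0.23] T [ 0.1  -0.07  0.04] open 0.0452
shift cm [-0.11  0.06 17.48] turn -0.001
scene top z 0.1324 x [-0.006   0.0093] y [-0.0121  0.0134]
 rest x [-0.0302  0.0293] y [-0.0384  0.0444]
 vial ztop 0.0654 crest S 0.0936 -0.013
side top z 0.1316 x [-0.0066  0.0092] y [-0.0143  0.011 ]
 rest x [-0.0292  0.0301] y [-0.0425  0.0419]
 vial ztop 0.0654 crest S 0.0956 0.045
```

View pics/s13.png

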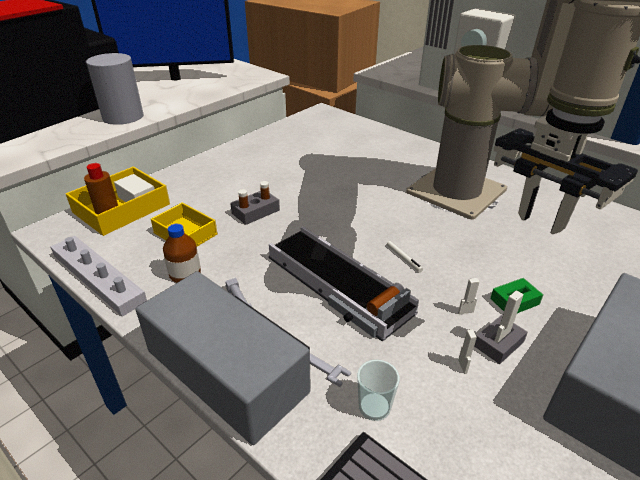

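The paddle is seated in the rest at (510,315): its top is at the original height, and it is about 1.5 mm off in x and 1 mm off in y from the slot centre. The vial is home at (385,300) and nothing else has moved. Handing in.

```bash
python3 -c "
from plant import *
print(close_job())"
```

```text
the job is handed in; nothing more can be done
None
```

The vial is home in the cradle and the paddle is back in its rest. I handed the job in at about 20 s of robot time, and no verdict was reported.

**What I did:** I took the largest white paddle, the one in the grey rest, and rolled the vial along the rail at up to about 45 mm/s. I felt the ramp at about 1.5 N, which agreed with where the cameras put the cradle. I then eased the vial over the lip, drew the paddle back and stood it in the slot.

**Last checks:**
- **Vial:** its crest is at 0.094–0.096 m along the rail, against an expected home of about 0.092 m. Its top is at 0.065 m and level with home. The scene view gives it as square to 0.013 rad, while the side view gives 0.045 rad. Both are within the 0.12 rad limit.
- **Paddle:** its top is at 0.132 m, the same as at the start. Its centre is within about 1.5 mm of the slot centre.
- **Other things:** the bystanders look undisturbed in the final picture, and the gripper is clear of everything.

**What went wrong:** on the first try at standing the paddle back, the blade caught on the rest with about 32 N. I lifted off, measured again and got it in cleanly the second time. The catch left the tool tilted by about 1°, and I did not find out why the blade caught.

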